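# Lay out a donor kit in its parts nests

## Robot

A 6-joint arm with a two-finger parallel gripper is mounted at the origin on a cart in front of the work surface, level with it; the furniture and walls round the work are solid. World frame = base frame: x ahead of the robot, y to its left, z up, the work surface at z = 0. Lengths are in m, angles in degrees, forces in N, time in s.
With the tool pointing down it reaches from about 0.4 to 0.825 m from the base axis. Payload 7 kg.
Tool frame: the origin (TCP) lies between the finger pads; the fingertips stand 19 mm ahead of it and the grasp point (between the pads) is the TCP; z points along the fingers, y is the line along which they close (so a half turn about z gives the same grasp; the last joint's range is limited). The gripper opens to 88 mm and grips with 3 to 60 N. Pads are 19 mm wide; open, the fingers measure 130 mm over their backs; the gripper's body (78 mm by 193 mm) begins 47 mm behind the grasp point.
Start: joints at [-52.592, 20.546, 0.682, 0, -70.136, -16.507], TCP at [0.241, -0.631, 0.246] pointing down, gripper open.
Joint ranges: [-176.03, 176.03], [-82.01, 121.73], [-58.28, 71.71], [-173.87, 95.51], [-174.79, -0.11], [-173.66, 173.66]. Speed limits (degrees/s): [136.94, 136.94, 172.46, 180, 180, 180].

## Interface

Orientations are given as [roll, pitch, yaw] about the fixed x, y, z axes, in that order (R = Rz(yaw) Ry(pitch) Rx(roll)).
In Python, from plant import r gives the robot as it stands. The module is installed in compiled form; this text tells all that it offers.
- The arm moves only by the shell command python3 -m pendant 'ROWS' [OPENING] [FORCE]. ROWS is JSON, a list of rows, each a list of 6 numbers: the shift along the tool's x, y, z in mm, then the turn, a rotation vector about the tool's x, y, z in rad. In form: [[tx, ty, tz, wx, wy, wz], ...]. A call has 1 to 20 rows; each row is the pose to reach, as a shift and turn from the pose commanded when the call began, along the tool's axes at that moment; what a row does not reach only later rows make up. A row lasts 1/8 s, in which the tool goes at most 62.5 mm and 10.7 degrees, less where a joint would pass 70% of its speed; a pose out of reach is approached as far as the arm can. A call with a gripper value outside its range is refused whole. OPENING is the finger opening in mm, from 0 to 87.6, set as the call begins (- or left out, the last holds). The fingers move at their own pace and stop on an object; FORCE is the grip in N (left out, the last holds). Time passes only in rows, so rows that repeat a pose let the fingers close. It gives the time, the measured TCP pose, the force, the opening and the grip force at its end, in the units of the state.
- r.get_state(): the state, without advancing time (a new reading comes with each control period).
- r.capture(name): name is "scene" or "side" or "wrist"; returns the picture (420x560x3 uint8, red, green, blue); there is no depth.
- r.camera_params(name): a dict with "mtx" (3x3 intrinsics, pixels), "rvec" (rotation vector, rad) and "tvec" (3), from world to camera coordinates, as OpenCV has them; the wrist camera has in their place "mount" (4x4, takes a point from camera to tool coordinates, whose origin is the TCP and whose axes are the flange's). Camera axes: x right, y down, z forward; pixel columns grow to the right and rows downward; lengths in m; the calibration is good to about 2 mm. A picture is of the moment at which its call begins: read the wrist's pose just before it. camera_params takes no time and is no camera call.
- r.close_job(): hands the job in; it is judged then, once.
The state is a dict: "time_s": time; "joints": joint angles; "qd": joint speeds; "joint_torque": joint torques, N m; "tcp_pos": TCP position; "eef_rot": TCP orientation; "contact_force": force on the tool from outside, world axes, zero at the start; "moment": the same for the moment, N m; "gripper_width": finger opening in m; "gripper_force": force on a finger pad.
Only numpy, scipy, OpenCV 4.12 (cv2) and the standard library are available. Lean on these libraries where they do the work, as an engineer would, in place of code of your own. Each camera call takes 0.05 s, during which the arm holds its last target. There are 200 camera calls.

## Task

Lay out the donor parts for a drive repair: put the circuit board, the dish of spare heads, the aluminium clamp disc and the steel magnet each into the parts nest whose dark pad has its shape and size, lying flat on the pad between the guides, and let go. Keep the dish level on the way so the heads stay in it, and leave the opened drive and the black rubber ring where they are.

Things in the scene. Friction and masses are not known exactly. Their poses are not given: they have to be found in the camera images.
- board: Green circuit board of a disk drive with a long black connector along one long side, 61 x 98 x 10 mm, loose, 45 g, lying flat, connector side up. Origin: centre of its underside; x is across the short side (grasp there, 57 to 61 mm), y along the length, z up. The board is 7 mm thick, the connector strip (at +x) 10 mm.
- dish: Clear round open dish with a few tiny spare heads fixed on its floor, 61 mm in diameter, 13 mm high, loose, 40 g. Origin: centre of its underside, z up. Grasp across the outside of the rim in any direction.
- disc: Bare aluminium platter clamp: a disc with a scalloped edge, a hole in the middle and small screw holes around it, 47 mm in diameter, 10 mm high, loose, 50 g. Origin: centre of its underside, z up. Grasp across its edge in any direction.
- magnet: Bare steel magnet of a drive's head motor: a narrow steel plate 20 x 46 mm, 4 mm thick, with a curved magnet on top of it, 9 mm high in all, loose, 60 g. Origin: centre of its underside; x is across the 20 mm side (grasp there), y along the 46 mm length, z up.
- nest_board: Largest nest, for the board: fixed grey plate 89 x 126 x 6 mm, dark pad 61 x 98 mm. At the four corners grey guides, 9 mm above the pad, lean out 20 deg; play 3.5 mm a side at the pad, 7 mm at the top. Middle 75 mm of the long sides open for fingers. Origin: centre of its underside on the bench, z up. Seated part: underside at z 7 mm, origin over this one, length along y, either end first.
- nest_dish: Larger round nest, for the dish: fixed grey plate 89 x 89 x 6 mm, round dark pad 61 mm across. In arcs on its +y and -y sides grey guides, 9 mm above the pad, lean out 20 deg; play 3.5 mm a side at the pad, 7 mm at the top. Open to +x and -x for fingers (54 mm gap). Origin: centre of its underside on the bench, z up. Seated part: underside at z 7 mm, origin over this one.
- nest_disc: Smaller round nest, for the disc: fixed grey plate 75 x 75 x 6 mm, round dark pad 47 mm across. In arcs on its +y and -y sides grey guides, 9 mm above the pad, lean out 20 deg; play 3.5 mm a side at the pad, 7 mm at the top. Open to +x and -x for fingers (42 mm gap). Origin: centre of its underside on the bench, z up. Seated part: underside at z 7 mm, origin over this one.
- nest_magnet: Narrow nest, for the magnet: fixed grey plate 48 x 74 x 6 mm, dark pad 20 x 46 mm. At ends and corners grey guides, 9 mm above the pad, lean out 20 deg; play 3.5 mm a side at the pad, 7 mm at the top. Middle 41 mm of the long sides open for fingers. Origin: centre of its underside on the bench, z up. Seated part: underside at z 7 mm, origin over this one, length along y, either end first.
- open_drive: Opened 3.5 inch disk drive, black frame with a bare shiny platter, 108 x 147 x 26 mm, loose, its length pointing away from the robot (origin: centre of its underside, y along the length). To be left alone.
- rubber_ring: Black rubber eyepiece ring, 41 mm in diameter, 11 mm high, loose (origin: centre of its underside). Does not belong to the kit; to be left alone.
There are look-alikes about, which are no part of the job. Leave any blue look-alike of the dish alone.

How it is judged:
By the outcome, as a careful person would: the job done as asked, in the order asked, and still so for the second after the job is handed in, with the robot touching nothing.
It also fails if it takes over 102 s, if anything falls off the work surface, if the arm or the gripper's body presses on something with over 40 N, if the wrist force passes 120 N, or if a joint passes its speed limit or range.

## Working session

There is one attempt and no reset: what is moved stays moved. The work goes in short steps, Python scripts to look and compute and a shell command to move; the robot and the scene stay as the last step left them, time stands still between calls to the robot, and variables do not carry over. Pictures are saved under pics/ and viewed, at most 14 in all, crops included, and the job is handed in when it is done.

```bash
mkdir -p pics
python3 - <<'E'
from plant import r
import cv2
s=r.get_state();print(s['tcp_pos'],s['eef_rot'],s['gripper_width'],s['time_s'])
for n in("scene","side"):
    im=r.capture(n);cv2.imwrite(f"pics/{n}0.png",im[:,:,::-1]);p=r.camera_params(n);print(n,p)
print(r.camera_params("wrist"))
E
```

```text
[ 0.24061594 -0.6301628   0.244637  ] [ 1.79905838e+02 -8.28038579e-03 -1.59103498e+02] 0.08791428745657635 0.0
scene {'mtx': array([[542.9285377 ,   0.        , 282.10572439],
       [  0.        , 542.9285377 , 207.76992259],
       [  0.        ,   0.        ,   1.        ]]), 'rvec': array([ 2.05881189, -0.79495418,  0.45027768]), 'tvec': array([-0.41166896,  0.22782793,  1.33884831])}
side {'mtx': array([[434.607917  ,   0.        , 275.90441865],
       [  0.        , 434.607917  , 207.42886341],
       [  0.        ,   0.        ,   1.        ]]), 'rvec': array([ 0.66478957, -2.47401566,  1.29832713]), 'tvec': array([0.47420225, 0.17635477, 1.01162788])}
{'mtx': array([[309.74885859,   0.        , 278.57760649],
       [  0.        , 309.74885859, 212.57438203],
       [  0.        ,   0.        ,   1.        ]]), 'mount': array([[-9.12796930e-04, -9.51991505e-01, -3.06123083e-01,
         8.36124854e-02],
       [ 9.99998878e-01, -1.23255019e-03,  8.51230813e-04,
         1.78715671e-04],
       [-1.18767657e-03, -3.06121963e-01,  9.51991562e-01,
        -1.39996100e-01],
       [ 0.00000000e+00,  0.00000000e+00,  0.00000000e+00,
         1.00000000e+00]])}
```

View pics/scene0.png

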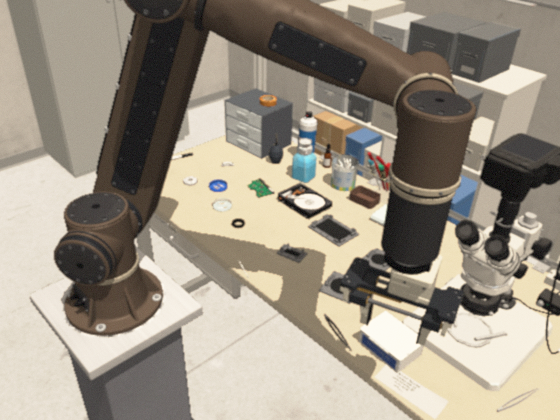

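View pics/side0.png

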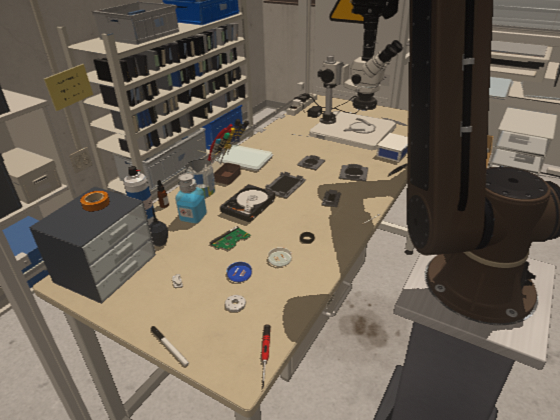

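```bash
cat > h.py <<'E'
import numpy as np, cv2
from plant import r
from scipy.spatial.transform import Rotation as R
def cam(n,s=None):
    p=r.camera_params(n)
    if n=="wrist":
        s=s or r.get_state(); T=np.eye(4);T[:3,:3]=R.from_euler('xyz',s['eef_rot'],degrees=True).as_matrix();T[:3,3]=s['tcp_pos']
        M=T@p['mount']; return p['mtx'],M[:3,:3],M[:3,3]
    Q=R.from_rotvec(p['rvec']).as_matrix(); return p['mtx'],Q.T,-Q.T@p['tvec']
def pix2w(c,uv,z):
    K,Q,o=c; d=Q@np.linalg.solve(K,[*uv,1]); return o+d*(z-o[2])/d[2]
def w2pix(c,X):
    K,Q,o=c; q=K@(Q.T@(np.asarray(X)-o)); return q[:2]/q[2]
def go(x,y,z,yaw,s=None):
    """row (mm, rad) from measured pose to x,y,z with tool down, yaw of tool x in deg"""
    s=s or r.get_state(); A=R.from_euler('xyz',s['eef_rot'],degrees=True); B=R.from_euler('xyz',[180,0,yaw],degrees=True)
    t=A.inv().apply(np.array([x,y,z])-s['tcp_pos'])*1000; w=(A.inv()*B).as_rotvec()
    print('row',np.round(t,1),np.round(w,4),'yaw now',round(s['eef_rot'][2],1),'t',s['time_s'])
def shot(name):
    s=r.get_state(); im=r.capture("wrist"); cv2.imwrite(f"pics/{name}.png",im[:,:,::-1]); np.save(f"pics/{name}.npy",np.r_[s['tcp_pos'],s['eef_rot']])
def scam(name):
    a=np.load(f"pics/{name}.npy"); return cam("wrist",dict(tcp_pos=a[:3],eef_rot=a[3:]))
E
python3 - <<'E'
from h import *
c=cam("side")
for n,uv,z in [("board",(230,239),.007),("dish",(279,258),.008),("blue",(239,272),.008),("disc",(235,303),.008),("magnet",(178,281),.007),("ring",(307,237),.01),("nboard",(285,184),.01),("ndish",(353,172),.01),("ndisc",(312,161),.01),("nmag",(331,198),.01),("drive",(247,202),.02)]:
    print(n,pix2w(c,uv,z).round(3))
im=cv2.imread("pics/side0.png")
cv2.imwrite("pics/crop.png",cv2.resize(im[145:320,160:380],None,fx=3.6,fy=3.4,interpolation=cv2.INTER_CUBIC))
go(.5,-.0,.3,0)
E
```

```text
board [0.602 0.156 0.007]
dish [0.448 0.159 0.008]
blue [0.506 0.251 0.008]
disc [0.456 0.338 0.008]
magnet [0.616 0.347 0.007]
ring [0.425 0.052 0.01 ]
nboard [ 0.611 -0.156  0.01 ]
ndish [ 0.452 -0.329  0.01 ]
ndisc [ 0.605 -0.334  0.01 ]
nmag [ 0.449 -0.151  0.01 ]
drive [0.65  0.001 0.02 ]
row [-467.1  496.3  -54.6] [ 6.0000e-04  2.0000e-03 -2.7768e+00] yaw now -159.1 t 0.1
```

View pics/crop.png

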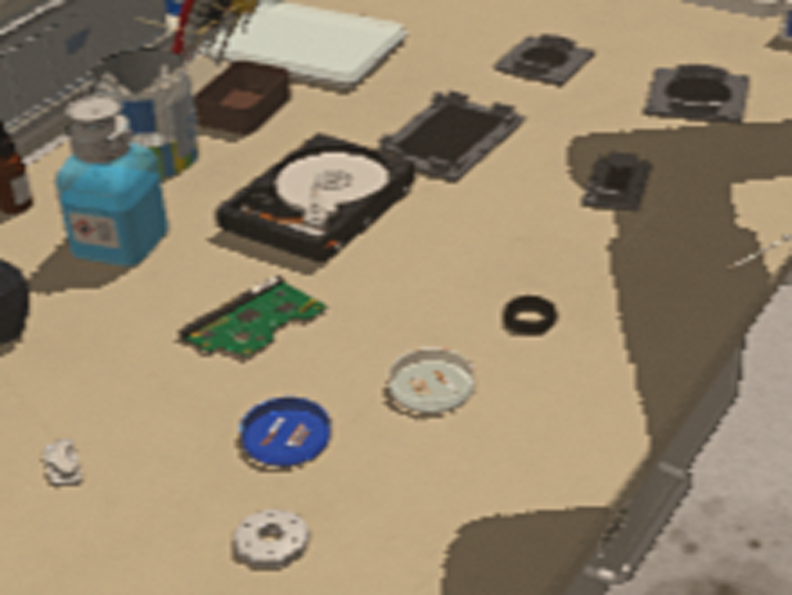

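```bash
python3 -c "
from h import *
go(.56,-.24,.27,180)"
```

```text
row [-437.5  250.7  -25. ] [ 0.0014 -0.0004  0.3648] yaw now -159.1 t 0.1
```

```bash
python3 -m pendant '[[-437,250,-25,0,0,0.365],[-437,250,-25,0,0,0.365],[-437,250,-25,0,0,0.365],[-437,250,-25,0,0,0.365],[-437,250,-25,0,0,0.365],[-437,250,-25,0,0,0.365],[-437,250,-25,0,0,0.365],[-437,250,-25,0,0,0.365],[-437,250,-25,0,0,0.365],[-437,250,-25,0,0,0.365],[-437,250,-25,0,0,0.365]]' 87
python3 -c "
from h import *
shot('w1');go(.56,.2,.27,180)"
```

```text
time_s: 1.48
tcp_pos: [0.559, -0.242, 0.2703]
eef_rot: [180.0, -0.0, 179.9]
contact_force: [-0.5, 0.0, -0.3]
gripper_width: 0.0868
gripper_force: 0.0
row [-3.000e-01  4.422e+02  5.000e-01] [-0.     -0.0003 -0.0017] yaw now 179.9 t 1.525
```

View pics/w1.png

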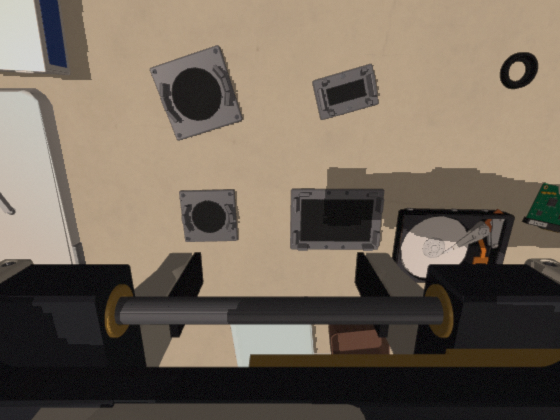

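```bash
cat >> h.py <<'E'
def rect(name,roi,f,z):
    """min-area rect of the biggest blob of mask f(im) in roi, in world mm at height z"""
    im=cv2.imread(f"pics/{name}.png"); c=scam(name); x0,y0,x1,y1=roi
    m=f(im[y0:y1,x0:x1].astype(int)).astype(np.uint8)
    cs,_=cv2.findContours(m,cv2.RETR_EXTERNAL,cv2.CHAIN_APPROX_NONE); k=max(cs,key=cv2.contourArea)[:,0]+[x0,y0]
    P=np.array([pix2w(c,p,z)[:2] for p in k])*1000
    (cx,cy),wh,a=cv2.minAreaRect(P.astype(np.float32)); e=cv2.fitEllipse(P.astype(np.float32))
    print(name,roi,'rect c',round(cx,1),round(cy,1),'wh',np.round(wh,1),'angle of w side',round(a,1),'ellipse',np.round(e[0],1),np.round(e[1],1))
E
python3 - <<'E'
from h import *
dark=lambda im:im.max(2)<45
for roi in [(150,45,245,140),(310,60,380,120),(180,185,240,245),(290,185,385,252)]: rect('w1',roi,dark,.007)
plate=lambda im:(im.max(2)<115)
for roi in [(145,40,250,145),(308,58,385,125),(175,183,245,247),(285,182,387,252)]: rect('w1',roi,plate,.006)
E
python3 -m pendant '[[0,442,0,0,0,0],[0,442,0,0,0,0],[0,442,0,0,0,0],[0,442,0,0,0,0],[0,442,0,0,0,0],[0,442,0,0,0,0],[0,442,0,0,0,0],[0,442,0,0,0,0],[0,442,0,0,0,0],[0,442,0,0,0,0]]'
python3 -c "
from h import *
shot('w2')"
```

```text
w1 (150, 45, 245, 140) rect c 453.3 -341.6 wh [57.7 57.9] angle of w side 40.0 ellipse [ 453.1 -341.5] [57.4 57.9]
w1 (310, 60, 380, 120) rect c 450.9 -159.5 wh [18.7 44.7] angle of w side 15.3 ellipse [ 450.8 -159.4] [19.8 54.7]
w1 (180, 185, 240, 245) rect c 610.4 -337.9 wh [44.4 43.4] angle of w side 41.9 ellipse [ 610.2 -338. ] [43.5 43.7]
w1 (290, 185, 385, 252) rect c 615.5 -162.2 wh [97.7 59.8] angle of w side 89.9 ellipse [ 615.7 -162.2] [ 68. 117.]
w1 (145, 40, 250, 145) rect c 453.1 -339.0 wh [88.9 92.9] angle of w side 15.9 ellipse [ 454.3 -335.7] [86.5 99.3]
w1 (308, 58, 385, 125) rect c 450.9 -158.4 wh [47.8 76.3] angle of w side 15.1 ellipse [ 450.9 -159.4] [53.3 88.1]
w1 (175, 183, 245, 247) rect c 609.2 -336.1 wh [74.1 77.7] angle of w side 1.3 ellipse [ 609.  -336.5] [85.  88.3]
w1 (285, 182, 387, 252) rect c 611.9 -159.0 wh [133.1  98.7] angle of w side 89.9 ellipse [ 612.  -159.9] [107.7 149.2]
time_s: 2.78
tcp_pos: [0.5601, 0.1992, 0.2707]
eef_rot: [-180.0, 0.0, 179.9]
contact_force: [0.1, -0.0, -0.2]
gripper_width: 0.087
gripper_force: 0.0
```

View pics/w2.png

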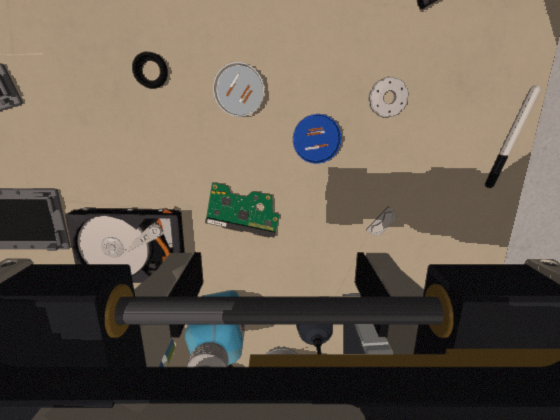

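Run:
```python
from h import *
c=scam('w2')
green=lambda im:(im[:,:,1]>im[:,:,2]+15)
rect('w2',(195,175,290,245),green,.007)
for n,pts,z in [('board corners',[(210,183),(208,222),(274,236),(280,210)],.007),('dish l r t b',[(214,90),(266,90),(240,63),(240,117)],.012),('disc',[(369,97),(409,97),(389,77),(389,118)],.009),('magnet',[(380,222),(370,232),(394,212)],.008)]:
    print(n,[list((pix2w(c,p,z)[:2]*1000).round()) for p in pts])
im=cv2.imread('pics/w2.png')
a=cv2.resize(im[170:250,190:290],(500,400),interpolation=cv2.INTER_CUBIC);b=cv2.resize(im[200:245,360:405],(300,300),interpolation=cv2.INTER_CUBIC)
o=np.zeros((400,800,3),np.uint8);o[:,:500]=a;o[:300,500:]=cv2.convertScaleAbs(b,alpha=2);cv2.imwrite('pics/c2.png',o)
```

```text
w2 (195, 175, 290, 245) rect c 598.5 152.8 wh [97.7 50.6] angle of w side 76.9 ellipse [598.4 148.5] [ 53.4 109.5]
board corners [[np.float64(565.0), np.float64(109.0)], [np.float64(619.0), np.float64(102.0)], [np.float64(641.0), np.float64(193.0)], [np.float64(602.0), np.float64(201.0)]]
dish l r t b [[np.float64(450.0), np.float64(123.0)], [np.float64(450.0), np.float64(185.0)], [np.float64(420.0), np.float64(155.0)], [np.float64(481.0), np.float64(152.0)]]
disc [[np.float64(458.0), np.float64(310.0)], [np.float64(458.0), np.float64(359.0)], [np.float64(436.0), np.float64(332.0)], [np.float64(483.0), np.float64(337.0)]]
magnet [[np.float64(620.0), np.float64(339.0)], [np.float64(635.0), np.float64(327.0)], [np.float64(605.0), np.float64(357.0)]]
```

View pics/c2.png

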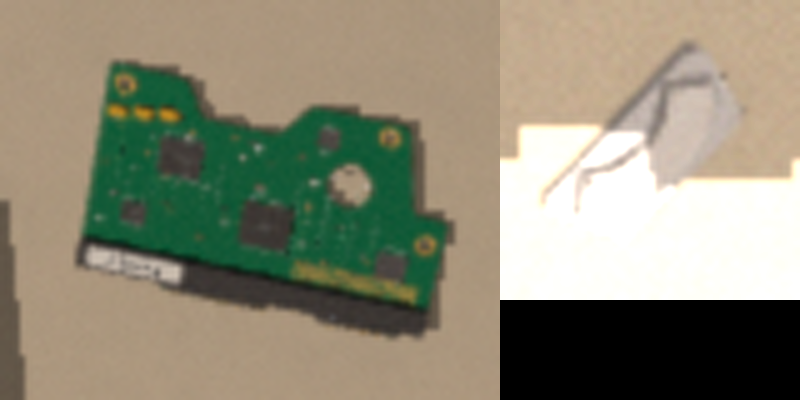

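```bash
python3 -c "
from h import *
go(.6035,.1516,.11,-103.1)"
```

```text
row [-43.5 -47.5 160.8] [-1.0000e-04  3.0000e-04 -1.3444e+00] yaw now 179.9 t 2.825
```

```bash
python3 -m pendant '[[-43.5,-47.5,160,0,0,-1.344],[-43.5,-47.5,160,0,0,-1.344],[-43.5,-47.5,160,0,0,-1.344],[-43.5,-47.5,160,0,0,-1.344],[-43.5,-47.5,160,0,0,-1.344],[-43.5,-47.5,160,0,0,-1.344],[-43.5,-47.5,160,0,0,-1.344],[-43.5,-47.5,160,0,0,-1.344],[-43.5,-47.5,160,0,0,-1.344],[-43.5,-47.5,160,0,0,-1.344]]'
python3 -c "
from h import *
shot('w3')
print(r.get_state()['joints'])
green=lambda im:(im[:,:,1]>im[:,:,2]+15)
rect('w3',(0,0,560,420),green,.007)"
```

```text
time_s: 4.08
tcp_pos: [0.6035, 0.1531, 0.1106]
eef_rot: [-180.0, 0.0, -103.2]
contact_force: [-0.9, 0.5, -1.2]
gripper_width: 0.0866
gripper_force: 0.0
[ 3.21858701e+01  2.22166498e+01 -1.58839667e+01  3.51342907e-04
 -5.18948620e+01 -4.53141844e+01]
w3 (0, 0, 560, 420) rect c 784.1 115.8 wh [112.2  79.3] angle of w side 1.9 ellipse [781.6 113.4] [ 80.2 112. ]
```

View pics/w3.png

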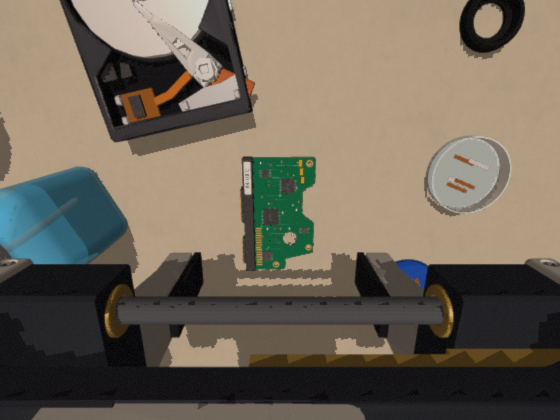

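```bash
python3 -c "
from h import *
green=lambda im:(im[:,:,1]>im[:,:,2]+15)&(im[:,:,0]<110)
rect('w3',(235,150,325,275),green,.007)
c=scam('w3')
for p in [(243,158),(246,271),(315,157),(313,262)]: print(pix2w(c,p,.009).round(4))
s=cam('side')
for p in [(190.5,222),(206,215.6),(178,208)]: print('bottle',pix2w(s,p,0).round(3))
for p in [(125,215),(95,170)]: print('bottle w3',pix2w(c,p,0.0).round(3),pix2w(c,p,0.08).round(3))
"
```

```text
w3 (235, 150, 325, 275) rect c 598.8 152.0 wh [96.8 50.1] angle of w side 77.0 ellipse [598.7 147.3] [ 53.4 111.4]
[0.6186 0.0983 0.009 ]
[0.6418 0.1935 0.009 ]
[0.5641 0.1103 0.009 ]
[0.5832 0.1984 0.009 ]
bottle [0.752 0.14  0.   ]
bottle [0.733 0.094 0.   ]
bottle [0.832 0.103 0.   ]
bottle w3 [0.73  0.123 0.   ] [0.684 0.107 0.08 ]
bottle w3 [0.74  0.081 0.   ] [0.69  0.078 0.08 ]
```

```bash
python3 -c "
from h import *
go(.6039,.1508,.022,-103)"
```

```text
row [ 2.2 -1.  88.6] [-0.0001  0.0001 -0.0022] yaw now -103.1 t 4.125
```

```bash
python3 -m pendant '[[2,-1,50,0,0,0],[2,-1,80,0,0,0],[2,-1,88,0,0,0],[2,-1,88,0,0,0]]' && python3 -m pendant '[[0,0,0,0,0,0],[0,0,0,0,0,0],[0,0,0,0,0,0],[0,0,0,0,0,0],[0,0,0,0,0,0],[0,0,0,0,0,0]]' 50 15
```

```text
time_s: 4.62
tcp_pos: [0.6042, 0.1513, 0.0227]
eef_rot: [180.0, -0.0, -103.0]
contact_force: [-0.1, -0.0, -0.2]
gripper_width: 0.0871
gripper_force: 0.0
time_s: 5.38
tcp_pos: [0.6041, 0.1513, 0.023]
eef_rot: [-180.0, 0.0, -103.0]
contact_force: [-1.5, -0.1, 5.1]
gripper_width: 0.0567
gripper_force: 15.0
```

```bash
python3 -m pendant '[[0,0,-30,0,0,0],[0,0,-80,0,0,0],[0,0,-100,0,0,0],[0,0,-100,0,0,0],[0,0,-100,0,0,0]]'
python3 -c "
from h import *
shot('w4')
s=r.get_state()
c=scam('w4')
green=lambda im:(im[:,:,1]>im[:,:,2]+15)&(im[:,:,0]<110)
rect('w4',(170,150,400,300),green,s['tcp_pos'][2]-.016)
print(s['tcp_pos'],s['gripper_width'])
go(.6155,-.162,.12,-90)
"
```

```text
time_s: 6.0
tcp_pos: [0.6033, 0.1509, 0.1215]
eef_rot: [179.9, -0.0, -103.0]
contact_force: [0.9, 0.8, -1.2]
gripper_width: 0.0565
gripper_force: 15.0
w4 (170, 150, 400, 300) rect c 596.3 136.4 wh [67.4 50.4] angle of w side 76.9 ellipse [597.1 135.8] [56.6 79.9]
[0.6031586  0.15083512 0.12116665] 0.05612950451580619
row [302.  -82.5   1.4] [ 0.0019 -0.0011 -0.2273] yaw now -103.0 t 6.05
```

View pics/w4.png

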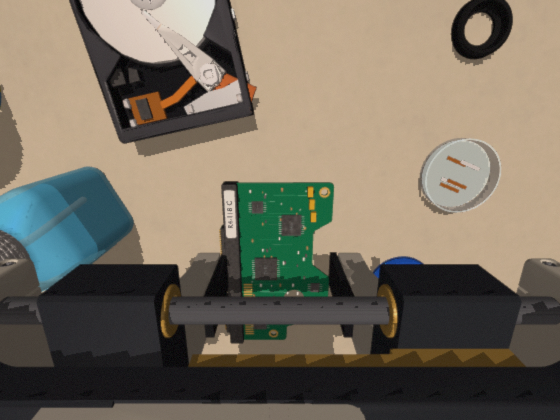

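```bash
python3 -c "
from h import *
c=scam('w4');a=np.load('pics/w4.npy');A=R.from_euler('xyz',a[3:],degrees=True)
def t(p,dz): return (A.inv().apply(pix2w(c,p,a[2]+dz)-a[:3])*1000).round(1)
for p,dz in [((223,185),-.012),((224,240),-.012),((228,290),-.012),((238,190),-.015),((333,190),-.015),((333,210),-.015),((314,230),-.015),((330,272),-.015),((204,262),-.019),((219,300),0)]: print(p,t(p,dz))
im=cv2.imread('pics/w4.png')[170:350,190:380];cv2.imwrite('pics/c4.png',cv2.resize(im,(760,600),interpolation=cv2.INTER_CUBIC))
"
```

```text
(223, 185) [ 48.9 -27.6  12. ]
(224, 240) [ 19.1 -28.7  12. ]
(228, 290) [-11.2 -28.1  12. ]
(238, 190) [ 45.6 -20.5  15. ]
(333, 190) [45.5 28.3 15.1]
(333, 210) [34.8 28.8 15.1]
(314, 230) [23.5 19.3 15. ]
(330, 272) [-1.7 29.1 15. ]
(204, 262) [  2.6 -42.1  18.9]
(219, 300) [ -9.7 -30.9  -0. ]
```

View pics/c4.png

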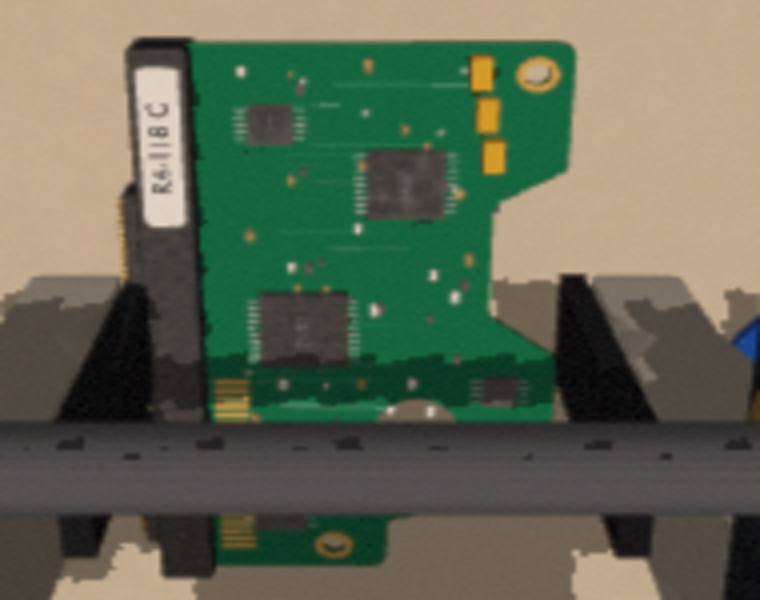

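```bash
python3 -c "
from h import *
go(.6135,-.162,.12,-90)
s=cam('side')
for p in [(215,173),(228,181),(241,167)]: print('box',pix2w(s,p,0).round(3))
"
```

```text
row [302.5 -80.6   1.4] [ 0.0019 -0.0011 -0.2273] yaw now -103.0 t 6.05
box [ 0.863 -0.119  0.   ]
box [ 0.793 -0.097  0.   ]
box [ 0.809 -0.196  0.   ]
```

```bash
python3 -m pendant '[[302.5,-80.5,1,0.002,-0.001,-0.227],[302.5,-80.5,1,0.002,-0.001,-0.227],[302.5,-80.5,1,0.002,-0.001,-0.227],[302.5,-80.5,1,0.002,-0.001,-0.227],[302.5,-80.5,1,0.002,-0.001,-0.227],[302.5,-80.5,1,0.002,-0.001,-0.227],[302.5,-80.5,1,0.002,-0.001,-0.227],[302.5,-80.5,1,0.002,-0.001,-0.227]]'
python3 -c "
from h import *
shot('w5')
go(.6135,-.162,.03,-90)
"
```

```text
time_s: 7.05
tcp_pos: [0.6142, -0.1606, 0.121]
eef_rot: [-179.9, 0.0, -89.9]
contact_force: [-0.4, 0.6, 0.3]
gripper_width: 0.0566
gripper_force: 15.0
row [ 1.7  1.  91.2] [-0.0015  0.0008  0.0016] yaw now -89.9 t 7.1
```

View pics/w5.png

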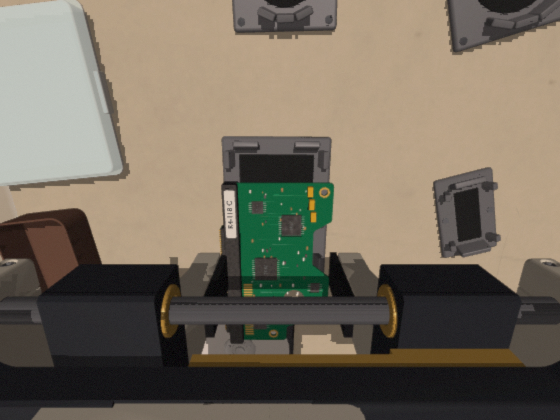

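```bash
python3 -c "
from h import *
dark=lambda im:im.max(2)<40
rect('w5',(236,140,322,178),dark,.007)
rect('w5',(440,175,495,250),dark,.007)
"
```

```text
w5 (236, 140, 322, 178) rect c 616.1 -202.0 wh [59.7 18.1] angle of w side 0.0 ellipse [ 616.6 -201.9] [20.  76.7]
w5 (440, 175, 495, 250) rect c 450.9 -159.6 wh [19.3 45.1] angle of w side 14.8 ellipse [ 450.8 -159.7] [20.8 55.2]
```

```bash
python3 -m pendant '[[1,1,50,-0.0015,0.001,0.002],[1,1,75,-0.0015,0.001,0.002],[1,1,85,-0.0015,0.001,0.002],[1,1,90,-0.0015,0.001,0.002],[1,1,90,-0.0015,0.001,0.002],[1,1,90,-0.0015,0.001,0.002]]'; python3 -c "
from h import *
go(.6141,-.1622,.03,-90)"
```

```text
time_s: 7.85
tcp_pos: [0.6142, -0.1625, 0.0327]
eef_rot: [-179.9, -0.0, -90.1]
contact_force: [0.1, 0.1, 0.3]
gripper_width: 0.0565
gripper_force: 15.0
row [-0.3  0.1  2.7] [-0.0024 -0.0003 -0.0017] yaw now -90.1 t 7.85
```

```bash
python3 -m pendant '[[0,0,2,0,0,0],[0,0,2,0,0,0]]' && python3 -m pendant '[[0,0,2,0,0,0],[0,0,2,0,0,0],[0,0,2,0,0,0]]' 80 && python3 -m pendant '[[0,0,-40,0,0,0],[0,0,-80,0,0,0],[0,0,-90,0,0,0],[0,0,-90,0,0,0]]' 87; python3 -c "
from h import *
shot('w6')
go(.450,.154,.12,-90)"
```

```text
time_s: 8.1
tcp_pos: [0.614, -0.1626, 0.0301]
eef_rot: [-179.9, -0.0, -90.1]
contact_force: [0.4, 0.6, 1.1]
gripper_width: 0.0564
gripper_force: 15.0
time_s: 8.48
tcp_pos: [0.6134, -0.1626, 0.0274]
eef_rot: [-180.0, -0.0, -90.1]
contact_force: [-0.0, 0.5, 0.5]
gripper_width: 0.0783
gripper_force: 0.0
time_s: 8.98
tcp_pos: [0.6136, -0.1625, 0.1181]
eef_rot: [-179.9, 0.0, -90.1]
contact_force: [-0.2, -1.0, -0.7]
gripper_width: 0.0871
gripper_force: 0.0
row [-316.1  163.7   -3. ] [-0.0001  0.0001 -0.0023] yaw now -90.1 t 9.025
```

View pics/w6.png

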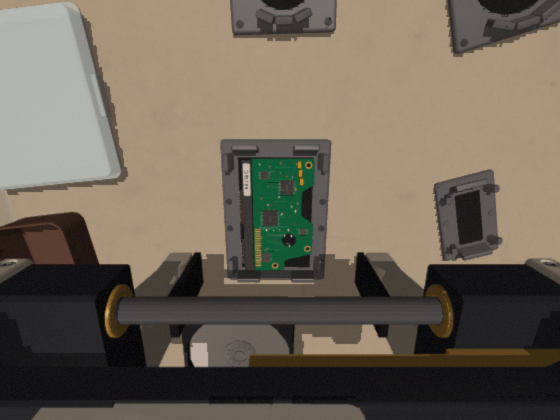

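```bash
python3 -m pendant '[[-316,164,-3,0,0,-0.264],[-316,164,-3,0,0,-0.264],[-316,164,-3,0,0,-0.264],[-316,164,-3,0,0,-0.264],[-316,164,-3,0,0,-0.264],[-316,164,-3,0,0,-0.264],[-316,164,-3,0,0,-0.264],[-316,164,-3,0,0,-0.264],[-316,164,-3,0,0,-0.264]]'
python3 -c "
from h import *
shot('w7')
go(.4505,.154,.022,-75)"
```

```text
time_s: 10.15
tcp_pos: [0.4502, 0.1527, 0.1198]
eef_rot: [180.0, -0.1, -75.1]
contact_force: [0.3, -0.3, 0.3]
gripper_width: 0.0873
gripper_force: 0.0
row [-1.2 -0.6 97.9] [ 0.0004 -0.0008 -0.0015] yaw now -75.1 t 10.2
```

View pics/w7.png

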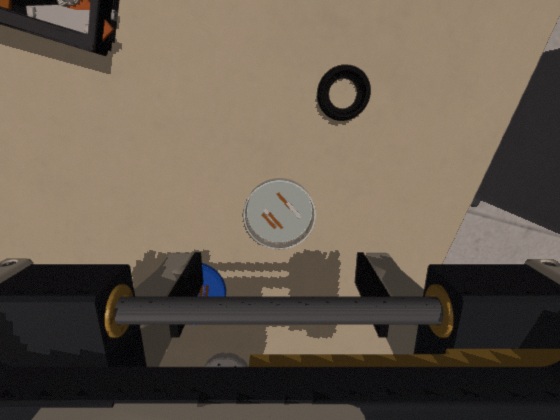

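```bash
python3 -c "
from h import *
c=scam('w7')
for p in [(243,213),(315,213),(279,179),(279,248)]: print(pix2w(c,p,.012).round(4))
"
```

```text
[0.4796 0.1575 0.012 ]
[0.4211 0.142  0.012 ]
[0.4578 0.1217 0.012 ]
[0.4421 0.1808 0.012 ]
```

```bash
python3 -m pendant '[[1,0,50,0,0,0],[1,0,85,0,0,0],[1,0,97,0,0,0],[1,0,97,0,0,0],[1,0,97,0,0,0]]' && python3 -m pendant '[[0,0,0,0,0,0],[0,0,0,0,0,0],[0,0,0,0,0,0],[0,0,0,0,0,0],[0,0,0,0,0,0]]' 54 12 && python3 -m pendant '[[0,0,-20,0,0,0],[0,0,-60,0,0,0],[0,0,-90,0,0,0],[0,0,-95,0,0,0],[0,0,-95,0,0,0]]'; python3 -c "
from h import *
shot('w8')
go(.4533,-.3418,.12,-75)"
```

```text
time_s: 10.82
tcp_pos: [0.4513, 0.1532, 0.0245]
eef_rot: [-179.9, 0.0, -75.0]
contact_force: [-0.3, -0.1, 0.3]
gripper_width: 0.0872
gripper_force: 0.0
time_s: 11.45
tcp_pos: [0.4505, 0.1529, 0.0237]
eef_rot: [-180.0, -0.0, -75.0]
contact_force: [-1.2, 0.6, 5.4]
gripper_width: 0.0597
gripper_force: 12.0
time_s: 12.08
tcp_pos: [0.4501, 0.1527, 0.1181]
eef_rot: [-180.0, -0.0, -75.0]
contact_force: [-0.7, 0.7, -1.0]
gripper_width: 0.0593
gripper_force: 12.0
row [478.3 124.5  -2. ] [ 0.0006 -0.0006 -0.    ] yaw now -75.0 t 12.125
```

View pics/w8.png

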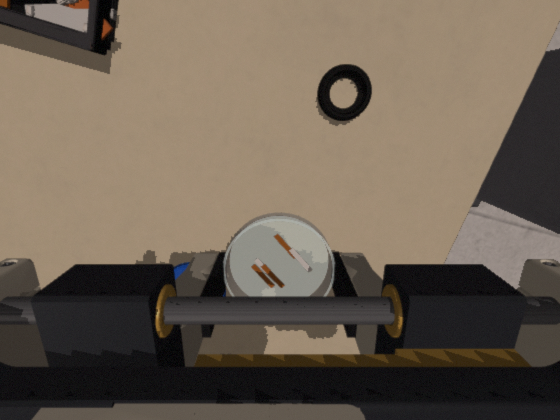

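```bash
python3 -c "
from h import *
c=scam('w8');a=np.load('pics/w8.npy');A=R.from_euler('xyz',a[3:],degrees=True)
def t(p,dz): return (A.inv().apply(pix2w(c,p,a[2]+dz)-a[:3])*1000).round(1)
for p in [(279,214),(225,262),(333,262)]: print(t(p,-.0105))
"
```

```text
[33.9  0.4 10.5]
[  6.8 -28.7  10.5]
[ 6.7 29.4 10.5]
```

```bash
python3 -m pendant '[[50,13,-2,0,0,0],[105,27.5,-2,0,0,0],[160,42,-2,0,0,0],[215,56.5,-2,0,0,0],[270,71,-2,0,0,0],[325,85,-2,0,0,0],[380,99.5,-2,0,0,0],[425,111.5,-2,0,0,0],[460,120.5,-2,0,0,0],[475,124.5,-2,0,0,0],[475,124.5,-2,0,0,0],[475,124.5,-2,0,0,0]]'
python3 -c "
from h import *
shot('w9')
go(.4524,-.3386,.0305,-75)
c=scam('w9');print(w2pix(c,[.4532,-.3416,.007]))"
```

```text
time_s: 13.62
tcp_pos: [0.4528, -0.3373, 0.1199]
eef_rot: [180.0, 0.0, -75.0]
contact_force: [-0.4, 0.5, -0.2]
gripper_width: 0.0594
gripper_force: 12.0
row [ 1.2  1.  89.7] [-0.0001  0.0001  0.0011] yaw now -74.9 t 13.675
[279.1879412  209.56650022]
```

View pics/w9.png

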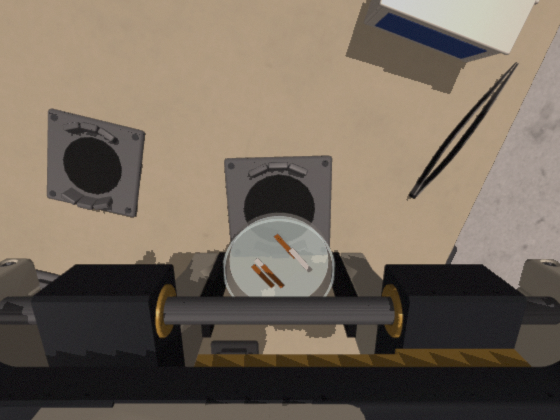

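```bash
python3 -m pendant '[[1,1,40,0,0,0],[1,1,70,0,0,0],[1,1,82,0,0,0],[1,1,87,0,0,0],[1,1,88.5,0,0,0],[1,1,88.5,0,0,0]]' && python3 -m pendant '[[0,0,0.5,0,0,0],[0,0,0.5,0,0,0],[0,0,0.5,0,0,0]]' 78 && python3 -m pendant '[[0,0,-20,0,0,0],[0,0,-60,0,0,0],[0,0,-90,0,0,0],[0,0,-90,0,0,0],[0,0,-90,0,0,0]]' 87; python3 -c "
from h import *
shot('w10')
go(.4595,.336,.12,-90)"
```

```text
time_s: 14.42
tcp_pos: [0.453, -0.3396, 0.0329]
eef_rot: [-179.9, -0.1, -75.0]
contact_force: [0.2, -0.1, -0.8]
gripper_width: 0.0597
gripper_force: 12.0
time_s: 14.8
tcp_pos: [0.4526, -0.3396, 0.0317]
eef_rot: [-180.0, -0.0, -75.0]
contact_force: [0.3, -1.0, 0.1]
gripper_width: 0.0774
gripper_force: 0.0
time_s: 15.42
tcp_pos: [0.452, -0.3393, 0.1212]
eef_rot: [-180.0, -0.0, -75.0]
contact_force: [-0.3, -0.0, -0.4]
gripper_width: 0.087
gripper_force: 0.0
row [-650.3 -182.1    1. ] [0.0005 0.0004 0.2617] yaw now -75.0 t 15.475
```

View pics/w10.png

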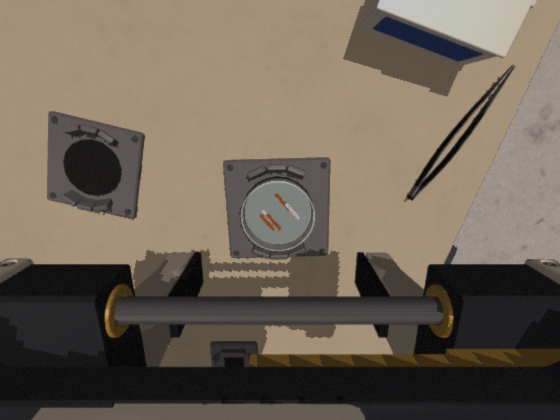

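```bash
python3 -c "
from h import *
plate=lambda im:(im.max(2)<115)
dark=lambda im:im.max(2)<45
rect('w10',(40,105,150,225),plate,.006);rect('w10',(40,105,150,225),dark,.007)
"
python3 -m pendant '[[-650,-182,1,0,0,0.245],[-650,-182,1,0,0,0.245],[-650,-182,1,0,0,0.245],[-650,-182,1,0,0,0.245],[-650,-182,1,0,0,0.245],[-650,-182,1,0,0,0.245],[-650,-182,1,0,0,0.245],[-650,-182,1,0,0,0.245],[-650,-182,1,0,0,0.245],[-650,-182,1,0,0,0.245],[-650,-182,1,0,0,0.245],[-650,-182,1,0,0,0.245],[-650,-182,1,0,0,0.245],[-650,-182,1,0,0,0.245]]'
python3 -c "
from h import *
shot('w11')
neutral=lambda im:((im.max(2)-im.min(2))<22)&(im.max(2)>130)
c=scam('w11');p=w2pix(c,[.459,.3345,.009]).astype(int);print(p)
rect('w11',(p[0]-50,p[1]-48,p[0]+50,min(p[1]+45,252)),neutral,.0095)
go(.459,.3345,.022,-89)"
```

```text
w10 (40, 105, 150, 225) rect c 609.4 -337.8 wh [76. 77.] angle of w side 1.3 ellipse [ 609.4 -338.7] [87.3 88.2]
w10 (40, 105, 150, 225) rect c 610.7 -338.3 wh [45.4 45.8] angle of w side 6.0 ellipse [ 610.5 -338.3] [45.2 45.7]
time_s: 17.23
tcp_pos: [0.4596, 0.3342, 0.1199]
eef_rot: [180.0, -0.1, -89.1]
contact_force: [-0.1, 0.3, -0.2]
gripper_width: 0.087
gripper_force: 0.0
[278 215]
w11 (np.int64(228), np.int64(167), np.int64(328), 252) rect c 457.8 333.4 wh [45.2 44.8] angle of w side 0.8 ellipse [458.3 333.4] [44.5 44.6]
row [-0.3  0.8 98.2] [-0.0002 -0.0008 -0.0016] yaw now -89.1 t 17.275
```

```bash
python3 -m pendant '[[1,1.4,50,0,0,0],[1,1.4,85,0,0,0],[1,1.4,97.5,0,0,0],[1,1.4,97.5,0,0,0],[1,1.4,97.5,0,0,0]]' && python3 -m pendant '[[0,0,0,0,0,0],[0,0,0,0,0,0],[0,0,0,0,0,0],[0,0,0,0,0,0],[0,0,0,0,0,0],[0,0,0,0,0,0],[0,0,0,0,0,0]]' 38 15 && python3 -m pendant '[[0,0,-20,0,0,0],[0,0,-60,0,0,0],[0,0,-90,0,0,0],[0,0,-97,0,0,0],[0,0,-97,0,0,0]]'; python3 -c "
from h import *
shot('w12')
neutral=lambda im:((im.max(2)-im.min(2))<22)&(im.max(2)>130)
s=r.get_state()
rect('w12',(228,200,332,294),neutral,s['tcp_pos'][2]-.0135)
print(s['tcp_pos'])
go(.6106,-.3382,.12,-89)"
```

```text
time_s: 17.9
tcp_pos: [0.4593, 0.3351, 0.0243]
eef_rot: [-179.9, 0.1, -89.0]
contact_force: [0.7, 0.4, 0.0]
gripper_width: 0.0868
gripper_force: 0.0
time_s: 18.77
tcp_pos: [0.4585, 0.3344, 0.0228]
eef_rot: [-180.0, -0.0, -89.0]
contact_force: [0.3, 0.6, 0.3]
gripper_width: 0.0439
gripper_force: 14.9
time_s: 19.4
tcp_pos: [0.4584, 0.3345, 0.1199]
eef_rot: [-180.0, 0.0, -89.0]
contact_force: [-1.0, -0.2, -0.0]
gripper_width: 0.044
gripper_force: 14.9
w12 (228, 200, 332, 294) rect c 458.4 324.3 wh [27.4 43.5] angle of w side 89.7 ellipse [458.  326.2] [30.  37.5]
[0.45803425 0.3340608  0.11911936]
row [ 6.747e+02 -1.413e+02 -4.000e-01] [ 0.0002 -0.0008 -0.0008] yaw now -89.0 t 19.45
```

```bash
python3 -c "
from h import *
s=cam('side')
for p in [(365,104),(350,100),(332,122),(326,110),(390,140),(350,147),(313,133)]: print(p,pix2w(s,p,.02).round(3))
for p in [(485,295),(500,308),(465,292)]: print(p,pix2w(cam('scene'),p,.03).round(3))
go(.6106,-.3382,.12,-89)"
```

```text
(365, 104) [ 0.631 -0.896  0.02 ]
(350, 100) [ 0.708 -0.911  0.02 ]
(332, 122) [ 0.676 -0.65   0.02 ]
(326, 110) [ 0.752 -0.755  0.02 ]
(390, 140) [ 0.418 -0.598  0.02 ]
(350, 147) [ 0.525 -0.476  0.02 ]
(313, 133) [ 0.696 -0.521  0.02 ]
(485, 295) [ 0.675 -0.615  0.03 ]
(500, 308) [ 0.661 -0.663  0.03 ]
(465, 292) [ 0.647 -0.576  0.03 ]
row [ 6.747e+02 -1.413e+02 -4.000e-01] [ 0.0002 -0.0008 -0.0008] yaw now -89.0 t 19.45
```

```bash
python3 -m pendant '[[60,-12.5,0,0,0,0],[120,-25,0,0,0,0],[180,-37.5,0,0,0,0],[240,-50,0,0,0,0],[300,-62.5,0,0,0,0],[360,-75,0,0,0,0],[420,-88,0,0,0,0],[480,-100.5,0,0,0,0],[540,-113,0,0,0,0],[600,-126,0,0,0,0],[650,-136,0,0,0,0],[674.5,-141.5,0,0,0,0],[674.5,-141.5,0,0,0,0],[674.5,-141.5,0,0,0,0]]'
python3 -c "
from h import *
shot('w13')
plate=lambda im:(im.max(2)<115)
dark=lambda im:im.max(2)<45
c=scam('w13');p=w2pix(c,[.6106,-.3382,.007]);print(p)
rect('w13',(230,150,330,212),dark,.007);rect('w13',(200,130,360,250),plate,.006)
go(.6106,-.3382,.03,-89)"
```

```text
time_s: 21.2
tcp_pos: [0.6106, -0.337, 0.1185]
eef_rot: [179.9, 0.0, -89.0]
contact_force: [-1.0, 0.2, -0.2]
gripper_width: 0.0438
gripper_force: 14.9
[278.06172785 213.50767783]
w13 (230, 150, 330, 212) rect c 610.8 -350.5 wh [44.3 20.1] angle of w side 0.9 ellipse [ 610.8 -349. ] [21.4 46.9]
w13 (200, 130, 360, 250) rect c 610.7 -340.3 wh [74.5 71.7] angle of w side 1.1 ellipse [ 610.6 -342.5] [79.7 87.6]
row [ 1.6  0.2 89. ] [0.0011 0.0004 0.    ] yaw now -89.0 t 21.25
```

```bash
python3 -m pendant '[[1.2,0,40,0,0,0],[1.2,0,70,0,0,0],[1.2,0,82,0,0,0],[1.2,0,87,0,0,0],[1.2,0,88.5,0,0,0],[1.2,0,88.5,0,0,0]]' && python3 -m pendant '[[0,0,0,0,0,0],[0,0,0,0,0,0],[0,0,0,0,0,0]]' 66 && python3 -m pendant '[[0,0,-20,0,0,0],[0,0,-60,0,0,0],[0,0,-90,0,0,0],[0,0,-90,0,0,0],[0,0,-90,0,0,0]]' 87; python3 -c "
from h import *
shot('w14')
neutral=lambda im:((im.max(2)-im.min(2))<22)&(im.max(2)>130)
dark=lambda im:im.max(2)<45
rect('w14',(235,165,325,255),neutral,.0165)
rect('w14',(235,165,325,250),dark,.007)
go(.62,.342,.12,-90)"
```

```text
time_s: 22.0
tcp_pos: [0.6121, -0.3389, 0.0327]
eef_rot: [-179.9, -0.0, -89.0]
contact_force: [-0.1, -1.0, -0.4]
gripper_width: 0.044
gripper_force: 14.9
time_s: 22.38
tcp_pos: [0.6116, -0.3388, 0.0319]
eef_rot: [-179.9, -0.0, -89.0]
contact_force: [-0.4, -0.9, -0.5]
gripper_width: 0.0642
gripper_force: 0.0
time_s: 23.0
tcp_pos: [0.6113, -0.3386, 0.1224]
eef_rot: [-179.9, -0.0, -89.0]
contact_force: [0.6, 0.0, -1.4]
gripper_width: 0.087
gripper_force: 0.0
w14 (235, 165, 325, 255) rect c 611.7 -340.3 wh [45.2 44.9] angle of w side 0.9 ellipse [ 611.9 -339.9] [44.3 44.5]
w14 (235, 165, 325, 250) rect c 611.7 -337.3 wh [13.9 11. ] angle of w side 0.9 ellipse [ 611.6 -337.2] [11.1 14. ]
row [-680.3  -20.5    1.6] [-0.0001  0.0001  0.0168] yaw now -89.0 t 23.05
```

```bash
python3 -c "
from h import *
s=cam('side')
for n,p in [('cab near',(98,306)),('cab right',(153,262)),('bulb bottom',(157,245)),('bulb right',(168,237)),('cab farleft',(40,272)),('brown bottle',(163,207)),('marker',(152,330))]: print(n,pix2w(s,p,0).round(3))
# heights
for n,p,X in [('bulb top',(157,200),0),('cab top right',(153,222),0)]: pass
c=scam('w2')
for n,p in [('bulb',(316,345)),('bulb bottom',(318,300))]: print(n,pix2w(c,p,.03).round(3))
for X in [(.78,.26,0),(.78,.26,.06),(.7,.36,0),(.7,.36,.1)]: print(X,w2pix(s,X).round())
im=cv2.imread('pics/w2.png')
go(.56,.30,.2,-42.5)"
```

```text
cab near [0.726 0.493 0.   ]
cab right [0.724 0.321 0.   ]
bulb bottom [0.763 0.265 0.   ]
bulb right [0.761 0.224 0.   ]
cab farleft [0.945 0.487 0.   ]
brown bottle [0.876 0.121 0.   ]
marker [0.57  0.482 0.   ]
bulb [0.809 0.255 0.03 ]
bulb bottom [0.731 0.255 0.03 ]
(0.78, 0.26, 0) [154. 242.]
(0.78, 0.26, 0.06) [149. 224.]
(0.7, 0.36, 0) [149. 275.]
(0.7, 0.36, 0.1) [141. 243.]
row [-639.3   40.2  -78.4] [-1.000e-04  1.000e-04 -8.122e-01] yaw now -89.0 t 23.05
```

```bash
python3 -c "
from h import *
go(.578,.382,.2,-42.5)"
```

```text
row [-721.    20.8  -78.4] [-1.000e-04  1.000e-04 -8.122e-01] yaw now -89.0 t 23.05
```

```bash
python3 -m pendant '[[-721,21,-78,0,0,-0.812],[-721,21,-78,0,0,-0.812],[-721,21,-78,0,0,-0.812],[-721,21,-78,0,0,-0.812],[-721,21,-78,0,0,-0.812],[-721,21,-78,0,0,-0.812],[-721,21,-78,0,0,-0.812],[-721,21,-78,0,0,-0.812],[-721,21,-78,0,0,-0.812],[-721,21,-78,0,0,-0.812],[-721,21,-78,0,0,-0.812],[-721,21,-78,0,0,-0.812],[-721,21,-78,0,0,-0.812],[-721,21,-78,0,0,-0.812]]'
python3 -c "
from h import *
shot('w15')
print(r.get_state()['joints'].round(1))
c=scam('w15');p=w2pix(c,[.622,.341,.008]).astype(int);print(p)
ns=lambda t:(lambda im:((im.max(2)-im.min(2))<t*im.max(2)))
x=p[0];y=p[1]
for t in (.1,.14,.18): rect('w15',(x-55,y-55,x+55,min(y+55,250)),ns(t),.006)
im=cv2.imread('pics/w15.png')
for v in range(y-32,y+33,4): print(v,' '.join('%d'%(100*(a.max()-a.min())//max(a.max(),1)) for a in im[v,x-36:x+37:4].astype(int)))
"
```

```text
time_s: 24.8
tcp_pos: [0.5776, 0.3813, 0.1982]
eef_rot: [179.9, -0.0, -42.5]
contact_force: [0.3, -0.5, 0.9]
gripper_width: 0.0871
gripper_force: 0.0
[ 49.5  23.8  -0.6   0.  -65.7  -2. ]
[277 136]Traceback (most recent call last):
  File "<string>", line 8, in <module>
    for t in (.1,.14,.18): rect('w15',(x-55,y-55,x+55,min(y+55,250)),ns(t),.006)
                           ~~~~^^^^^^^^^^^^^^^^^^^^^^^^^^^^^^^^^^^^^^^^^^^^^^^^^
  File "h.py", line 29, in rect
    (cx,cy),wh,a=cv2.minAreaRect(P.astype(np.float32)); e=cv2.fitEllipse(P.astype(np.float32))
                                                          ~~~~~~~~~~~~~~^^^^^^^^^^^^^^^^^^^^^^
cv2.error: OpenCV(4.12.0) /io/opencv/modules/imgproc/src/shapedescr.cpp:361: error: (-201:Incorrect size of input array) There should be at least 5 points to fit the ellipse in function 'fitEllipseNoDirect'
```

```bash
python3 -c "
from h import *
x,y=277,136
im=cv2.imread('pics/w15.png').astype(int)
sat=lambda a:100*(a.max(-1)-a.min(-1))//np.maximum(a.max(-1),1)
S=sat(im)
for v in range(y-40,y+41,4): print(v,' '.join('%2d/%3d'%(S[v,u],im[v,u].max()) for u in range(x-40,x+41,5)))
"
```

```text
96 27/157 27/158 27/158 26/155 27/157 27/157 28/157 26/153 26/156 26/156 26/154 26/157 27/155 27/154 26/157 26/156 26/153
100 27/155 26/156 26/156 26/155 27/155 27/158 27/157 27/154 26/157 26/157 26/156 27/158 25/156 26/156 27/155 27/155 26/155
104 26/156 27/157 26/156 26/155 25/154 26/156 26/156 26/156 26/156 27/155 27/154 26/156 26/157 27/155 27/156 26/156 27/157
108 28/157 26/157 27/153 26/153 27/157 26/155 26/156 26/155 26/153 27/156 26/157 27/156 26/156 27/158 26/156 26/155 26/155
112 27/155 26/156 26/157 26/156 28/156 26/156 26/155 26/156 26/154 26/157 26/157 27/158 26/157 26/157 26/156 27/158 26/157
116 27/155 27/155 26/155 26/156 27/157 26/156 28/155 27/154 21/129 10/160 26/156 26/157 27/157 27/158 27/155 27/155 26/153
120 26/154 27/153 26/154 26/157 27/157 27/157 21/137 10/158 12/146 11/160 26/156 26/156 26/154 27/154 26/156 27/157 26/155
124 26/155 25/154 26/155 27/157 27/157 26/154  9/152 10/147 13/172 14/168 26/155 27/155 27/153 25/156 27/155 27/157 26/156
128 27/154 26/156 27/155 27/157 27/158 27/155 11/148 12/120 13/169 14/163 27/155 25/156 26/156 25/154 27/155 26/156 2
[... 781 characters left out ...]
7 27/159 27/157 12/149 12/106 12/151 22/133 26/153 27/157 26/155 26/156 26/158 27/155
160 26/154 27/155 27/155 27/158 26/157 26/156 26/154 26/152 26/155 25/105 26/156 27/155 27/155 27/155 27/156 27/155 26/155
164 26/155 26/156 26/154 26/155 26/156 26/157 27/157 27/156 26/156 26/156 27/155 27/154 27/153 26/155 26/157 26/155 26/156
168 27/157 26/156 25/155 27/157 26/157 27/155 26/156 27/155 27/157 26/157 26/156 27/155 25/156 27/154 27/154 27/155 27/155
172 26/156 26/157 26/157 26/156 26/155 28/156 27/154 26/157 26/157 27/157 26/156 26/156 26/153 26/154 26/157 26/154 26/156
176 27/156 26/154 27/157 26/157 26/152 27/154 26/156 26/157 27/155 26/157 27/155 27/155 27/155 26/151 26/156 27/155 27/158
```

```bash
python3 -c "
from h import *
ns=lambda t:(lambda im:((im.max(2)-im.min(2))<t*im.max(2)))
for t in (.18,.2): rect('w15',(247,106,307,170),ns(t),.006)
# cabinet front face base/top in side view, w15 edge scan
s=cam('side')
for z in (0,.1,.15,.2): print(z,w2pix(s,[.725,.32,z]).round())
"
```

```text
w15 (247, 106, 307, 170) rect c 622.0 343.7 wh [19.8 44.9] angle of w side 50.9 ellipse [621.7 343.3] [21.  50.6]
w15 (247, 106, 307, 170) rect c 621.9 343.6 wh [20.2 44.9] angle of w side 50.8 ellipse [621.7 343.3] [21.4 50.5]
0 [153. 262.]
0.1 [145. 230.]
0.15 [141. 213.]
0.2 [137. 195.]
```

```bash
python3 -c "
from h import *
go(.6165,.348,.06,-39.1)"
```

```text
row [ 50.6  -2.2 138.6] [ 0.0016 -0.0005 -0.0599] yaw now -42.5 t 24.85
```

```bash
python3 -m pendant '[[50.5,-2,30,0,0,-0.06],[50.5,-2,70,0,0,-0.06],[50.5,-2,110,0,0,-0.06],[50.5,-2,138,0,0,-0.06],[50.5,-2,138,0,0,-0.06],[50.5,-2,138,0,0,-0.06]]'; python3 -c "
from h import *
go(.6165,.348,.021,-39.1)"
```

```text
time_s: 25.6
tcp_pos: [0.6177, 0.3489, 0.0629]
eef_rot: [-179.9, -0.1, -39.1]
contact_force: [0.7, 0.1, 0.2]
gripper_width: 0.087
gripper_force: 0.0
row [-0.4  1.5 41.9] [-0.0015 -0.0012  0.0001] yaw now -39.1 t 25.6
```

```bash
python3 -m pendant '[[0,1,20,0,0,0],[0,1,35,0,0,0],[0,1,40,0,0,0],[0,1,40,0,0,0],[0,1,40,0,0,0],[0,1,40,0,0,0]]' 60
```

```text
time_s: 26.35
tcp_pos: [0.6165, 0.3486, 0.0221]
eef_rot: [-179.9, -0.0, -39.1]
contact_force: [0.4, 0.4, 0.4]
gripper_width: 0.0595
gripper_force: 0.0
```

```bash
python3 -m pendant '[[0,0,1,0,0,0],[0,0,1,0,0,0],[0,0,1,0,0,0],[0,0,1,0,0,0],[0,0,1,0,0,0],[0,0,1,0,0,0]]' 14 20 && python3 -m pendant '[[0,0,-20,0,0,0],[0,0,-60,0,0,0],[0,0,-110,0,0,0],[0,0,-140,0,0,0],[0,0,-140,0,0,0],[0,0,-140,0,0,0]]'; python3 -c "
from h import *
shot('w16')
c=scam('w16');a=np.load('pics/w16.npy');A=R.from_euler('xyz',a[3:],degrees=True)
def t(p,dz): return (A.inv().apply(pix2w(c,p,a[2]+dz)-a[:3])*1000).round(1)
im=cv2.imread('pics/w16.png').astype(int)
S=100*(im.max(2)-im.min(2))//np.maximum(im.max(2),1)
for v in range(190,300,5): print(v,t((279,v),-.014)[0],' '.join('%2d/%3d'%(S[v,u],im[v,u].max()) for u in range(244,320,6)))
go(.4509,-.1596,.16,-75)"
```

```text
time_s: 27.1
tcp_pos: [0.6162, 0.3484, 0.0205]
eef_rot: [-180.0, -0.0, -39.1]
contact_force: [0.7, -0.6, 0.2]
gripper_width: 0.0188
gripper_force: 20.0
time_s: 27.85
tcp_pos: [0.6158, 0.3483, 0.161]
eef_rot: [-180.0, -0.0, -39.1]
contact_force: [-0.9, -0.1, -1.0]
gripper_width: 0.0191
gripper_force: 20.0
190 45.6 26/183 26/182 26/183 27/184 27/184 26/185 27/183 27/184 26/183 26/186 27/184 27/183 26/184
195 43.0 26/184 26/183 26/184 27/182 26/186 26/183 26/185 27/183 26/183 25/183 26/183 26/182 26/180
200 40.3 26/184 25/186 27/183 27/187 27/184 27/182 26/183 26/180 25/181 26/183 26/186 26/183 25/181
205 37.6 26/186 26/184 26/185 26/183 27/184 25/181 25/182 27/184 26/184 27/185 26/183 26/181 26/183
210 34.9 26/184 26/183 26/186 27/185 26/184 26/181 26/181 26/182 26/183 27/181 26/183 26/184 26/182
215 32.2 26/182 27/184 26/183 26/184 25/116 25/105 27/170 27/180 22/138 26/183 26/182 26/182 26/183
220 29.4 26/177 27/113 26/107 25/105 25/104 14/ 83 10/110 11/173 11/175 25/176 26/180 26/183 26/181
225 26.6 27/106 26/106 25/105 13/ 87 10/174 11/175 10/128 12/108 11/175 24/178 26/180 26/182 2
[... 781 characters left out ...]
 18/ 43 21/ 74 20/ 77
270 -0.0 19/130 20/ 70 54/ 11  9/ 91 11/100 12/105 13/105 13/108 10/ 99 20/ 10 29/ 17 20/101 17/ 76
275 -3.1 19/ 91 17/ 69 36/ 11  9/ 91  9/ 98 12/107 14/106 14/107 14/ 70 21/ 14 42/  7 19/ 98 20/ 74
280 -6.3 20/ 93 18/ 61 16/ 12 10/ 91 11/100 12/106 13/105 12/105 14/106 29/ 17 33/  6 17/ 73 20/ 75
285 -9.5 19/ 93 16/ 36 16/  6 27/ 90  9/ 97 11/ 99 13/105 12/108 12/ 95 53/ 13  9/ 11 20/ 74 20/ 72
290 -12.7 20/ 75 36/ 11 15/ 13 27/169 26/182 26/180 23/155 13/ 97 11/ 97  5/ 19 18/ 16 20/ 73 20/ 75
295 -16.0 21/ 70 15/ 13 27/ 11 26/168 25/174 26/177 26/177 26/177 27/175 12/ 25 16/ 12 17/ 62 19/ 71
row [192.2 497.9   0.5] [ 6.00e-04 -4.00e-04  6.27e-01] yaw now -39.1 t 27.9
```

```bash
python3 -c "
from h import *
go(.4488,-.1519,.12,-75)"
```

```text
row [185.7 493.2  40.5] [ 6.00e-04 -4.00e-04  6.27e-01] yaw now -39.1 t 27.9
```

```bash
python3 -m pendant '[[20,53,4,0,0,0.07],[40,106,8,0,0,0.14],[60,159,12,0,0,0.21],[80,212,16,0,0,0.28],[100,265,20,0,0,0.35],[120,318,25,0,0,0.42],[140,371,30,0,0,0.49],[160,424,35,0,0,0.56],[178,470,39,0,0,0.61],[185.5,493,40,0,0,0.627],[185.5,493,40,0,0,0.627],[185.5,493,40,0,0,0.627]]'
python3 -c "
from h import *
shot('w17')
c=scam('w17');a=np.load('pics/w17.npy');A=R.from_euler('xyz',a[3:],degrees=True)
dark=lambda im:im.max(2)<45
for X in [(.4509,-.1596,.007)]: print(w2pix(c,X).round())
rect('w17',(255,170,303,216),dark,.007)
plate=lambda im:im.max(2)<115
rect('w17',(240,150,320,212),plate,.006)
im=cv2.imread('pics/w17.png').astype(int)
for v in range(166,230,4): print(v,' '.join('%3d'%im[v,u].max() for u in range(243,318,4)))
go(.4488,-.1519,.0285,-75)"
```

```text
time_s: 29.4
tcp_pos: [0.4494, -0.1512, 0.1201]
eef_rot: [180.0, -0.0, -75.0]
contact_force: [0.2, -0.4, -0.3]
gripper_width: 0.0192
gripper_force: 20.0
[279. 205.]
w17 (255, 170, 303, 216) rect c 452.7 -165.9 wh [18.9 31.5] angle of w side 14.9 ellipse [ 452.7 -165.9] [21.3 38.5]
w17 (240, 150, 320, 212) rect c 455.3 -174.6 wh [47.8 42.9] angle of w side 14.9 ellipse [ 455.2 -174.5] [50.1 55.3]
166 178 178  92 104  98  97  85  88  86  86  88  89  87  99 101 102  94 180 178
170 177 179  90 100 100  67 125 125 128 130 130 134 133 100 102 103  91 179 182
174 178 178  98  98  73  55  59  49  53  55  50  58  70  90  67 102  95 180 179
178 179 181  94  99  65  80  74  53  57  59  59  58  69  73  64  96  92 178 181
182 182 181  97  94  64  98  54  27  30  31  31  30  60 100  56  84  82 179 177
186 181 181  89  67 100 101  68  31  31  33  32  31  78 101  96 101 109 182 178
190 178 179 102 101 102 102  68  30  29  28  30  28  77 101 103 100 102 178 179
194 180 179 104 101 100 102  67  33  33  30  29  28  77 101 101 101 120 181 179
198 179 181 108  99  98 100  65  29  31  32  27  33  78 102  99 100 120 179 179
202 179 181 108  97 100 100  78  32  32  29  31  29  73  99  88  96 124 179 177
206 179 180 126  92  94 101  76  31  32  32  32  31  73 100  96  88 143 179 179
210 181 180 143 101 101 100  80  28  31  30  31  29  74 100 101 101 141 180 179
214 180 181 148  99 101 100  77  29  29  31  30  31  90 101 100  98 168 180 179
218 179 180 166  99  99  98  92  32  30  48  90 114 164 126 101  99 164 179 179
222 180 181 172 100 101  97  87  89 159 173 175 173 173 175 101  98 168 179 180
226 180 182 174  98  97 160 176 176 176 174  95 111 176 177  98  98 169 179 177
row [ 0.7  1.1 91.7] [-0.     -0.0003  0.0008] yaw now -75.0 t 29.45
```

```bash
python3 -m pendant '[[0.4,0.7,40,0,0,0],[0.4,0.7,70,0,0,0],[0.4,0.7,84,0,0,0],[0.4,0.7,89,0,0,0],[0.4,0.7,91,0,0,0],[0.4,0.7,91,0,0,0],[0.4,0.7,91,0,0,0]]'
```

```text
time_s: 30.32
tcp_pos: [0.4494, -0.1519, 0.0301]
eef_rot: [-179.9, -0.0, -75.0]
contact_force: [0.6, -0.6, -0.6]
gripper_width: 0.019
gripper_force: 20.0
```

```bash
python3 -m pendant '[[0,0,1,0,0,0],[0,0,1.5,0,0,0],[0,0,1.5,0,0,0],[0,0,1.5,0,0,0]]' && python3 -m pendant '[[0,0,0,0,0,0],[0,0,0,0,0,0],[0,0,0,0,0,0]]' 45 && python3 -m pendant '[[0,0,-20,0,0,0],[0,0,-60,0,0,0],[0,0,-90,0,0,0],[0,0,-90,0,0,0],[0,0,-90,0,0,0]]' 87; python3 -c "
from h import *
shot('w18')
im=cv2.imread('pics/w18.png').astype(int)
for v in range(166,256,4): print(v,' '.join('%3d'%im[v,u].max() for u in range(243,318,4)))
bright=lambda im:im.max(2)>130
rect('w18',(256,176,306,240),bright,.0125)
c=scam('w18')
go(.4488,-.1519,.0285,-75)
for p in [(x,y) for x in (-10,10) for y in (-23,23)]:
  q=np.array([.4509,-.1594])+R.from_euler('z',15,degrees=True).as_matrix()[:2,:2]@np.array(p)/1000; print(p,w2pix(c,[*q,.011]).round())
"
```

```text
time_s: 30.82
tcp_pos: [0.4489, -0.1519, 0.0279]
eef_rot: [-180.0, -0.0, -75.0]
contact_force: [-0.0, -0.3, -1.4]
gripper_width: 0.0187
gripper_force: 20.0
time_s: 31.2
tcp_pos: [0.449, -0.1519, 0.028]
eef_rot: [-180.0, -0.0, -75.0]
contact_force: [0.2, 0.5, -0.7]
gripper_width: 0.0421
gripper_force: 0.0
time_s: 31.82
tcp_pos: [0.4485, -0.1518, 0.1177]
eef_rot: [-180.0, -0.0, -75.0]
contact_force: [0.6, 0.6, -0.6]
gripper_width: 0.0854
gripper_force: 0.0
166 162 164  88  90  91  90  89  90  88  89  72  92  91  92  91  93 110 163 162
170 163 162  85  89  90  94 110 111 112 113 116 113 112  93  92  93 109 162 163
174 162 163  89  92  85  46  41  40  42  40  41  39  43  90  90  92 130 163 164
178 163 165  80  82  53  87  90  87  87  88  87  89  93  56  63  83 129 165 162
182 164 162  62  90  57  90  31  27  26  50 114 153  89  62  70  80 133 161 162
186 166 164  82  81  89  90  41 152 159 159 128 162 108  92  56  91 155 163 162
190 164 163  84  91  91  91 154 160 160 149 175 134 104  91  91  91 154 162 162
194 162 162  82  92  91  92 152 158 103 173 174 171  99  91  90  91 154 164 164
1
[... 773 characters left out ...]
6  52  84  82 164 163 164
238 165 163  88  85  82  65  66  64  67  68  66  65  68  85  77  76 163 162 161
242 164 165 120  90  89  50  70  71  70  72  74  72  72  89  91  82 162 164 162
246 165 164 164 153 155  89  81  85  85  85  79  87  89 116 160 161 163 162 155
250 163 164 164 163 161 161 161 163 164 163 162 161 161 163 165 154  93 113 107
254 162 163 164 164 163 165 162 163 162 160 162 163 157  93  90  92  92  92  91
w18 (256, 176, 306, 240) rect c 450.6 -159.5 wh [18.9 44.2] angle of w side 14.3 ellipse [ 450.6 -159.7] [20.6 50.1]
row [ 0.2 -0.5 88.8] [ 0.0005  0.     -0.0001] yaw now -75.0 t 31.875
(-10, -23) [290. 180.]
(-10, 23) [290. 233.]
(10, -23) [266. 180.]
(10, 23) [266. 233.]
```

```bash
python3 -c "
from plant import r
print(r.close_job())"
```

```text
the job is handed in; nothing more can be done
None
```

The job is handed in: the board, dish, disc and magnet each lie in their matching nest, set down in the order asked and released, at about 32 s. I checked the board and dish by eye in the wrist camera, and the disc and magnet by measurement only, because I had viewed 15 pictures against the limit of 14.

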